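Run a fingertip along the snap tabs of a hardware case

TASK

The lid of the grey hardware case is closed, but the four white snap tabs in the row along its top still stand up. Run your fingertips lightly along the row, starting at the tab next to the carry handle and going on to the other end, so that each tab in turn is pressed fully home. Do not lean hard on the case, shove it about or lift it, and leave the wheels, the jar and the baseplate where they are; pick nothing up, and finish clear of everything.

Things in the scene. Friction and masses are not known exactly. Their poses are not given: they have to be found in the camera images.
- case: low grey plastic hardware case, loose, 1.4-2.4 kg, any yaw; 134 x 274 mm, flat lid top 50 mm above the worktop. Origin: centre of its underside; z up; y along the long side towards the end with the black carry handle (bar loop, sticks out 35 mm, top 47 mm above the worktop). The row of tabs runs along y at x = -35 mm, tabs 1 to 4 centred at y = +81, +27, -27, -81 mm
- tab1 (a joint): how far tab 1 (the one next to the carry handle) is pressed down, m: 0 fully up, 0.007 hard stop, fully home. It slides straight down, resists with about 2.5 N of friction all the way and stays where it is left; it cannot come back up by itself.
- tab2 (a joint): the same for tab 2, the next in the row
- tab3 (a joint): the same for tab 3
- tab4 (a joint): the same for tab 4, farthest from the carry handle
- tab1_top (a point): centre of the flat top of tab 1: 59 mm above the worktop when fully up, 52 mm when fully home (2 mm above the lid)
- tab2_top (a point): the same for tab 2. All tabs are alike: white plastic ridges 16 mm wide, 52 mm long along the row, flat top 8 mm long, sloping at 22 degrees to lid level towards both neighbours (2 mm gaps), so that a fingertip slid along the row at the home height rides onto each and presses it down
- tab3_top (a point): the same for tab 3
- tab4_top (a point): the same for tab 4
- wheel_a: bystander: loose purple skate wheel lying flat, 54 mm across, 34 mm high; origin: centre of its underside
- wheel_b: bystander: a second wheel just like it
- jar: bystander: glass jar of spacers with a steel lid, 66 mm across, 84 mm high; origin: centre of its underside
- baseplate: bystander: aluminium truck baseplate lying flat, 56 x 82 mm, 18 mm high; origin: centre of its underside

How it is judged:
On the way, in this order (a step that is already met when the one before it is completed fails the run):
1. the first tab (next to the carry handle) is pressed home, the ones after it still standing (value of joint tab1 above 0.0052 m and not (value of joint tab2 above 0.0052 m) and not (value of joint tab3 above 0.0052 m) and not (value of joint tab4 above 0.0052 m)), for 0.05 s.
2. the second tab is pressed home, the ones after it still standing (value of joint tab2 above 0.0052 m and not (value of joint tab3 above 0.0052 m) and not (value of joint tab4 above 0.0052 m)), for 0.05 s.
3. the third tab is pressed home, the ones after it still standing (value of joint tab3 above 0.0052 m and not (value of joint tab4 above 0.0052 m)), for 0.05 s.
4. the last tab is pressed home, the ones after it still standing (value of joint tab4 above 0.0052 m), for 0.05 s.
At the end, for the whole second after the job is handed in: all four tabs are pressed at least 5.2 mm of their 7 mm, and the case stands flat and still on the worktop within 30 mm of where it was (value of joint each of tab1, tab2, tab3, tab4 above 0.0052 m and height (world z) of case below 0.006 m and angle between case's own z axis and vertical below 0.03 rad and distance of case from where it was at the start of the episode below 0.03 m and linear speed of case below 0.01 m/s); the robot touches nothing.
It fails at once if the case is shoved more than 30 mm (distance of case from where it was at the start of the episode above 0.03 m).
It fails at once if the case is lifted or tipped (height (world z) of case above 0.01 m or angle between case's own z axis and vertical above 0.08 rad).
It fails at once if the fingers or arm lean on the case with more than 40 N (contact force between any of the fingers, the arm and case above 40 N).
It fails at once if a wheel, the jar or the baseplate is moved more than 20 mm or lifted (distance of any of wheel_a, wheel_b, jar, baseplate from where it was at the start of the episode above 0.02 m).
It also fails if it takes over 45 s, if anything falls off the work surface, if the arm or the gripper's body presses on something with over 40 N, if the wrist force passes 120 N, or if a joint passes its speed limit or range.

ROBOT

A 6-joint arm with a two-finger parallel gripper is mounted at the origin on the work surface. World frame = base frame: x ahead of the robot, y to its left, z up, the work surface at z = 0. Lengths are in m, angles in rad, forces in N, time in s.
With the tool pointing down it reaches from about 0.225 to 0.875 m from the base axis. Payload 3.4 kg.
Tool frame: the origin (TCP) lies at the very end of the fingers, on their centre line; the grasp point (between the pads) lies 19 mm behind it; z points along the fingers, y is the line along which they close (so a half turn about z gives the same grasp; the last joint's range is limited). The gripper opens to 85 mm and grips with 20 to 120 N. Pads are 22 mm wide; open, the fingers measure 114 mm over their backs; the gripper's body (76 mm by 85 mm) begins 54 mm behind the grasp point. The pads swing forward as they close: fully open they stand 13 mm farther back than shut.
Start: joints at [1.02, 0.276, 1.505, -0, 1.361, -0.121], TCP at [0.24, 0.523, 0.231] pointing down, gripper open.
Joint ranges: [-2.89, 2.89], [-0.75, 2.08], [0.22, 2.7], [-1.18, 4.32], [0.11, 2.71], [-2.7, 2.7]. Speed limits (rad/s): [2.57, 2.57, 3.14, 3.14, 3.14, 3.14].

INTERFACE

Orientations are given as a unit quaternion [w, x, y, z].
In Python, from rig import get_state, optics, sign_off gives the robot as it stands.
- The arm moves only by the tool send_rows, never from a script. Its argument "increments" is a list of rows, each an object with "gripper": the gripper's target within -1 to 1 (shut at 1, half-way at 0, fully open at -1); "linear": the shift along the world's x, y, z in m, a list of three; "delta_rot": the turn, a rotation vector about the world's x, y, z in rad, a list of three. In form: [{"gripper": gripper, "linear": [dx, dy, dz], "delta_rot": [rx, ry, rz]}, ...]. A call has 1 to 8 rows; each row is the pose to reach, as a shift and turn from the pose commanded when the call began; what a row does not reach only later rows make up. A row lasts 1/10 s, in which the tool goes at most 50 mm and 8.59 degrees, less where a joint would pass 70% of its speed; a pose out of reach is approached as far as the arm can. A call with a gripper value outside its range is refused whole. The fingers move at their own pace and stop on an object; "newtons" is the grip in N (left out, the last holds). Time passes only in rows, so rows that repeat a pose let the fingers close. It gives the time, the measured TCP pose, the force, the opening and the grip force at its end, in the units of the state.
- get_state(): the state, without advancing time (a new reading comes with each control period).
- optics.get_image(name): name is "side" or "top"; returns a dict with "pixels" (480x640x3 uint8, blue, green, red), "K" (3x3 intrinsics, pixels), "rvec" (rotation vector, rad) and "tvec" (3), from world to camera coordinates, as OpenCV has them. Camera axes: x right, y down, z forward; pixel columns grow to the right and rows downward; lengths in m; the calibration is good to about 2 mm. A picture is of the moment at which its call begins. There is no depth.
- sign_off(): hands the job in; it is judged then, once.
The state is a dict: "clock": time; "qpos": joint angles; "qd": joint speeds; "effort": joint torques, N m; "position": TCP position; "ee_rot": TCP orientation; "contact_force": force on the tool from outside, world axes, zero at the start; "moment": the same for the moment, N m; "width": finger opening in m; "gripper_force": force on a finger pad.
Only numpy, scipy, OpenCV 4.12 (cv2) and the standard library are available. Lean on these libraries where they do the work, as an engineer would, in place of code of your own. Each camera call takes 0.05 s, during which the arm holds its last target. There are 200 camera calls.

## Working session

There is one attempt and no reset: what is moved stays moved. The work goes in short steps, Python scripts to look and compute and a tool call to move; the robot and the scene stay as the last step left them, time stands still between calls to the robot, and variables do not carry over. Pictures are saved under pics/ and viewed, at most 10 in all, crops included, and the job is handed in when it is done.

Besides the shell and the picture viewer there is one more tool, called by a JSON object that holds its "fn" and its "kwargs". send_rows: Moves the arm, as the interface text tells. Its arguments: {"type":"object","properties":{"increments":{"type":"array"},"newtons":{"type":"number"}},"required":["increments"]}

```bash
mkdir -p pics
python3 - <<'E'
from rig import get_state, optics
import cv2
for n in("top","side"):
    d=optics.get_image(n); cv2.imwrite(f"pics/{n}0.png",d["pixels"]); print(n,d["K"].tolist(),d["rvec"],d["tvec"])
print(get_state())
E
```

```text
top [[467.3197537479003, 0.0, 322.5146668691888], [0.0, 467.3197537479003, 236.53877739680397], [0.0, 0.0, 1.0]] [ 2.10745863 -2.16684949  0.15653497] [0.08059576 0.58136964 0.75403945]
side [[448.7984699961718, 0.0, 316.14755202986674], [0.0, 448.7984699961718, 236.11913543860607], [0.0, 0.0, 1.0]] [ 2.25593669 -0.16910065  0.07753783] [-0.5493188   0.12126308  0.6251608 ]
{'clock': 0.1, 'qpos': array([ 1.01995748e+00,  2.76492089e-01,  1.50599918e+00,  5.25663477e-06,
        1.36069945e+00, -1.21015574e-01]), 'qd': array([-5.03878469e-04, -2.34684443e-05, -3.46892333e-03, -1.87384018e-03,
       -5.17738783e-04,  5.73502496e-04]), 'effort': array([ 6.98714248e-04, -4.17697585e+01, -2.46405387e+01, -5.16348632e-05,
        5.88865281e-03, -8.91393626e-09]), 'position': array([0.23937198, 0.52228924, 0.23055176]), 'ee_rot': array([-2.65822914e-04,  2.13261567e-01,  9.76994813e-01, -7.53522445e-04]), 'contact_force': array([ 0.69845009, -0.43886065, -0.71961342]), 'moment': array([ 0.00256441,  0.05780176, -0.03399816]), 'gripper_force': 0.0, 'width': 0.08546582710617674}
```

View pics/top0.png

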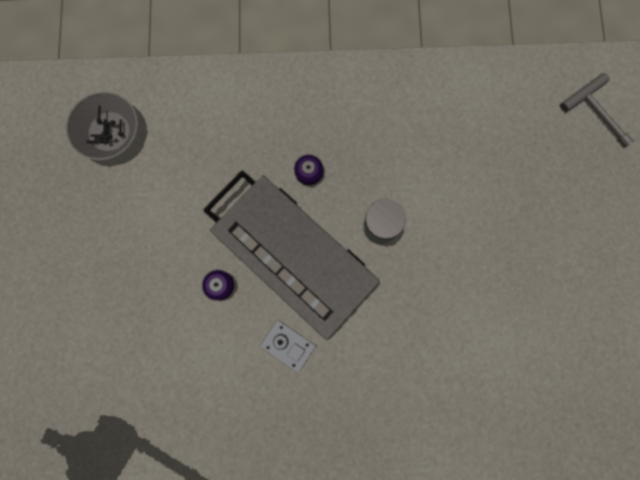

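View pics/side0.png

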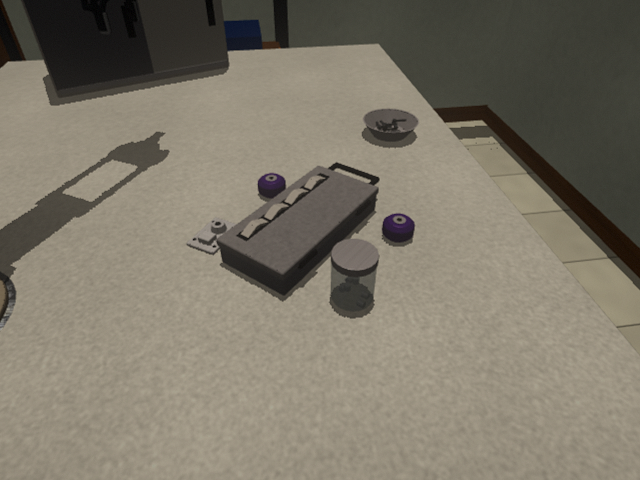

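The top view shows the case with its lid corners at about (264,178), (379,282), (328,338) and (212,229), and the handle at its upper left (230,195). The tabs run from (244,237) for tab 1 to (316,303) for tab 4. The side view agrees: the wheels, jar and baseplate are clear of the row. Next I measure the tabs.

```bash
cat > h.py <<'E'
import numpy as np, cv2
from rig import get_state, optics
def ray(d,px,z):
    R=cv2.Rodrigues(np.array(d["rvec"]))[0]; t=np.array(d["tvec"]).ravel(); c=-R.T@t
    v=R.T@np.linalg.inv(d["K"])@np.array([px[0],px[1],1.]); return c+v*(z-c[2])/v[2]
def proj(d,P): return cv2.projectPoints(np.array([P],float),np.array(d["rvec"]),np.array(d["tvec"]),np.array(d["K"]),None)[0].reshape(-1,2)
E
python3 - <<'E'
from h import *
for n,poly in(("top",[(225,235),(242,218),(335,305),(322,325)]),("side",[(235,235),(240,215),(318,168),(335,178),(262,240)])):
    d=optics.get_image(n); g=cv2.cvtColor(d["pixels"],cv2.COLOR_BGR2GRAY); m=np.zeros_like(g); cv2.fillPoly(m,[np.array(poly)],255)
    t,_=cv2.threshold(g[m>0],0,255,cv2.THRESH_OTSU); t=max(t,118 if n=="top" else 0)
    b=((g>t)&(m>0)).astype(np.uint8)
    k,l,s,c=cv2.connectedComponentsWithStats(b)
    print(n,t)
    for i in range(1,k):
        if s[i,4]>25: print(s[i],c[i].round(1),ray(d,c[i],.055).round(4))
d=optics.get_image("top")
q=[ray(d,p,.05) for p in[(264,178),(379,282),(328,338),(212,229)]]
print(np.round(q,4),[np.linalg.norm(q[i]-q[(i+1)%4]).round(4) for i in range(4)])
cv2.imwrite("pics/c.png",np.vstack([cv2.resize(d["pixels"][170:345,200:390],None,fx=3,fy=3,interpolation=2)]))
E
```

```text
top 118
[241 234   7   7  33] [243.8 237.2] [0.5846 0.1975 0.055 ]
[264 255   7   8  36] [267.  258.9] [0.5466 0.1585 0.055 ]
[287 277   8   8  37] [290.6 280.5] [0.5093 0.1195 0.055 ]
[311 300   7   7  33] [314.3 302.8] [0.4715 0.0809 0.055 ]
side 77.0
[ 235  168  101   73 2264] [280.2 206. ] [0.5142 0.1266 0.055 ]
[[ 0.6884  0.1632  0.05  ]
 [ 0.503  -0.028   0.05  ]
 [ 0.4136  0.0599  0.05  ]
 [ 0.6011  0.2528  0.05  ]] [np.float64(0.2663), np.float64(0.1254), np.float64(0.269), np.float64(0.1251)]
```

View pics/c.png

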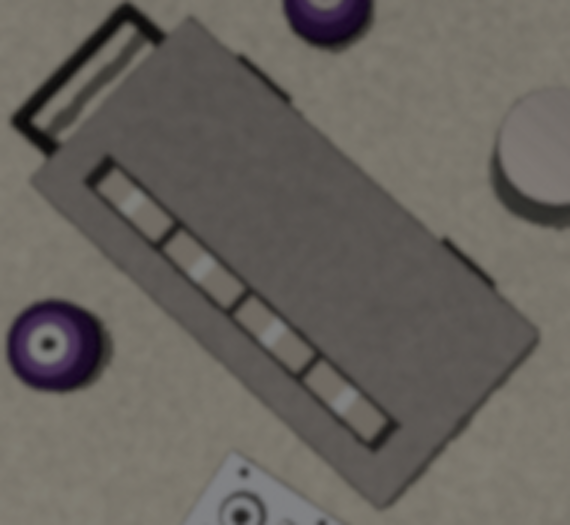

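The lid corners measure 0.268 x 0.125 m, against 0.274 x 0.134 m given (rounded corners). The bright flat tops of the tabs are spaced about 54 mm, as they should be. I'll recast them at 59 mm and plan from there.

Run:
```python
from h import *
d=optics.get_image("top")
q=np.array([ray(d,p,.059) for p in[(243.8,237.2),(267,258.9),(290.6,280.5),(314.3,302.8)]]);print(q.round(4))
u=(q[3]-q[0]);L=np.hypot(*u[:2]);print(L/3,u/L,np.degrees(np.arctan2(-u[1],-u[0])))
s=get_state();print(q[0]-s["position"],s["position"],s["clock"])
from scipy.spatial.transform import Rotation as R
M=R.from_quat(np.roll(s["ee_rot"],-1)).as_matrix();ty=M[:,1];print(M.round(3))
a=np.degrees(np.arctan2(u[0],-u[1])-np.arctan2(ty[1],ty[0]));print("turn to perp",a)
```

```text
[[0.5839 0.1968 0.059 ]
 [0.5461 0.1581 0.059 ]
 [0.509  0.1192 0.059 ]
 [0.4714 0.0808 0.059 ]]
0.053878423212533645 [-0.69628576 -0.71776469  0.        ] 45.870235736134646
[ 0.34439657 -0.32576475 -0.17201423] [0.23952264 0.52259532 0.23101423] 0.3
[[-0.909  0.417 -0.   ]
 [ 0.417  0.909 -0.   ]
 [ 0.    -0.001 -1.   ]]
turn to perp -109.50371016247037
```

{"fn": "send_rows", "kwargs": {"increments": [{"gripper": 1, "linear": [0.04, -0.038, 0], "delta_rot": [0, 0, 0.14]}, {"gripper": 1, "linear": [0.075, -0.07, 0], "delta_rot": [0, 0, 0.28]}, {"gripper": 1, "linear": [0.11, -0.104, 0], "delta_rot": [0, 0, 0.42]}, {"gripper": 1, "linear": [0.145, -0.137, 0], "delta_rot": [0, 0, 0.56]}, {"gripper": 1, "linear": [0.18, -0.17, 0], "delta_rot": [0, 0, 0.7]}, {"gripper": 1, "linear": [0.215, -0.203, 0], "delta_rot": [0, 0, 0.84]}, {"gripper": 1, "linear": [0.25, -0.236, 0], "delta_rot": [0, 0, 0.98]}, {"gripper": 1, "linear": [0.28, -0.265, 0], "delta_rot": [0, 0, 1.1]}]}}

```text
clock: 1.1
position: [0.5122, 0.2646, 0.2314]
ee_rot: [0.0, -0.331, 0.944, 0.0]
contact_force: [0.6, 1.8, 0.3]
width: 0.0002
gripper_force: 0.0
```

{"fn": "send_rows", "kwargs": {"increments": [{"gripper": 1, "linear": [0.03, -0.03, -0.03], "delta_rot": [0, 0, 0.1]}, {"gripper": 1, "linear": [0.064, -0.061, -0.06], "delta_rot": [0, 0, 0.13]}, {"gripper": 1, "linear": [0.064, -0.061, -0.1], "delta_rot": [0, 0, 0.13]}, {"gripper": 1, "linear": [0.064, -0.061, -0.13], "delta_rot": [0, 0, 0.13]}, {"gripper": 1, "linear": [0.064, -0.061, -0.13], "delta_rot": [0, 0, 0.13]}, {"gripper": 1, "linear": [0.064, -0.061, -0.13], "delta_rot": [0, 0, 0.13]}]}}

```text
clock: 1.7
position: [0.5753, 0.205, 0.1015]
ee_rot: [-0.0, -0.389, 0.921, 0.0]
contact_force: [-0.3, 0.7, 0.5]
width: 0.0001
gripper_force: 0.0
```

Run:
```python
from h import *
for n,(y,x,h,w) in(("side",(110,210,160,200)),("top",(150,180,200,220))):
    d=optics.get_image(n)
    s=get_state();print(n,proj(d,s["position"]))
    cv2.imwrite(f"pics/{n}1.png",cv2.resize(d["pixels"][y:y+h,x:x+w],None,fx=3,fy=3,interpolation=2))
print(s)
```

```text
side [[310.37615304 154.3302945 ]]
top [[233.32453447 237.61308076]]
{'clock': 1.8, 'qpos': array([ 2.28829896e-01,  4.21794015e-01,  1.61530026e+00,  1.27057481e-04,
        1.10047719e+00, -2.14086791e+00]), 'qd': array([ 0.00245531, -0.01143369, -0.00318282, -0.00084332, -0.0032393 ,
       -0.00083118]), 'effort': array([-2.18643118e-01, -4.58949208e+01, -2.08658588e+01, -1.27690917e-02,
        3.36911436e-02,  9.53178119e-05]), 'position': array([0.5766441 , 0.20560575, 0.10354265]), 'ee_rot': array([ 1.99102331e-03, -3.88885175e-01,  9.21284036e-01, -2.85521332e-04]), 'contact_force': array([-0.96608592, -0.62531786, -0.14861404]), 'moment': array([-0.00794115,  0.00970787,  0.00837037]), 'gripper_force': 0.0, 'width': -9.122478463817014e-05}
```

View pics/side1.png

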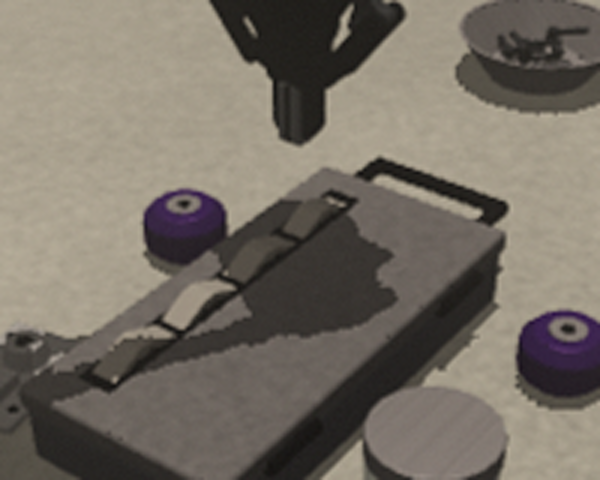

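The shut fingertips, at about crop (298,143), hang short of and above tab 1. The pose falls about 8 mm short of the target in both x and y. I correct that, then come down.

{"fn": "send_rows", "kwargs": {"increments": [{"gripper": 1, "linear": [0.008, -0.008, -0.01], "delta_rot": [0, 0, 0]}, {"gripper": 1, "linear": [0.008, -0.008, -0.025], "delta_rot": [0, 0, 0]}, {"gripper": 1, "linear": [0.008, -0.008, -0.035], "delta_rot": [0, 0, 0]}, {"gripper": 1, "linear": [0.008, -0.008, -0.035], "delta_rot": [0, 0, 0]}, {"gripper": 1, "linear": [0.008, -0.008, -0.035], "delta_rot": [0, 0, 0]}]}}

```text
clock: 2.3
position: [0.5835, 0.1969, 0.0665]
ee_rot: [0.0, -0.389, 0.921, -0.0]
contact_force: [0.8, -0.9, 0.9]
width: 0.0
gripper_force: 0.0
```

Run:
```python
from h import *
P=[]
for i in range(8):
    d=optics.get_image("side"); s=get_state(); P.append(np.r_[s["position"],s["contact_force"]])
print(np.mean(P,0).round(4),np.std(P,0).round(4)); print(proj(d,s["position"]))
cv2.imwrite("pics/s2.png",cv2.resize(d["pixels"][110:270,210:410],None,fx=3,fy=3,interpolation=2))
```

```text
[ 0.5836  0.197   0.0669 -0.1013 -0.0184  0.3723] [2.000e-04 0.000e+00 1.000e-04 2.899e-01 4.270e-01 4.829e-01]
[[315.18231052 174.40712722]]
```

View pics/s2.png

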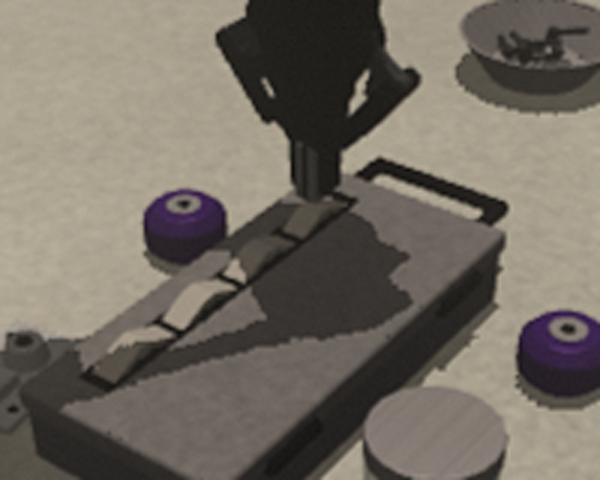

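The fingertip at crop (315,198) sits right over tab 1, about 8 mm above its top. I press gently down to about 53 mm.

{"fn": "send_rows", "kwargs": {"increments": [{"gripper": 1, "linear": [0, 0, -0.004], "delta_rot": [0, 0, 0]}, {"gripper": 1, "linear": [0, 0, -0.007], "delta_rot": [0, 0, 0]}, {"gripper": 1, "linear": [0, 0, -0.009], "delta_rot": [0, 0, 0]}, {"gripper": 1, "linear": [0, 0, -0.011], "delta_rot": [0, 0, 0]}, {"gripper": 1, "linear": [0, 0, -0.0125], "delta_rot": [0, 0, 0]}, {"gripper": 1, "linear": [0, 0, -0.0135], "delta_rot": [0, 0, 0]}, {"gripper": 1, "linear": [0, 0, -0.0135], "delta_rot": [0, 0, 0]}]}}

```text
clock: 3.4
position: [0.5831, 0.1968, 0.0526]
ee_rot: [-0.0, -0.389, 0.921, 0.0]
contact_force: [-0.5, 0.9, 0.9]
width: -0.0002
gripper_force: 0.4
```

{"fn": "send_rows", "kwargs": {"increments": [{"gripper": 1, "linear": [0, 0, -0.0005], "delta_rot": [0, 0, 0]}, {"gripper": 1, "linear": [0, 0, -0.0005], "delta_rot": [0, 0, 0]}]}}

```text
clock: 3.6
position: [0.5831, 0.1968, 0.0523]
ee_rot: [-0.0, -0.389, 0.921, 0.0]
contact_force: [-1.3, -0.5, 2.5]
width: -0.0001
gripper_force: 0.8
```

{"fn": "send_rows", "kwargs": {"increments": [{"gripper": 1, "linear": [0, 0, -0.0005], "delta_rot": [0, 0, 0]}, {"gripper": 1, "linear": [0, 0, -0.0005], "delta_rot": [0, 0, 0]}]}}

```text
clock: 3.8
position: [0.5831, 0.1969, 0.052]
ee_rot: [-0.0, -0.389, 0.921, 0.0]
contact_force: [-1.1, -0.3, 4.2]
width: -0.0001
gripper_force: 1.9
```

Force is rising at 52 mm, so tab 1 is on its stop. I slide along the row at this height.

{"fn": "send_rows", "kwargs": {"increments": [{"gripper": 1, "linear": [-0.0049, -0.005, 0], "delta_rot": [0, 0, 0]}, {"gripper": 1, "linear": [-0.0098, -0.01, 0], "delta_rot": [0, 0, 0]}, {"gripper": 1, "linear": [-0.0146, -0.0151, 0], "delta_rot": [0, 0, 0]}, {"gripper": 1, "linear": [-0.0195, -0.0201, 0], "delta_rot": [0, 0, 0]}, {"gripper": 1, "linear": [-0.0244, -0.0251, 0], "delta_rot": [0, 0, 0]}, {"gripper": 1, "linear": [-0.0292, -0.0301, 0], "delta_rot": [0, 0, 0]}, {"gripper": 1, "linear": [-0.0341, -0.0352, 0], "delta_rot": [0, 0, 0]}, {"gripper": 1, "linear": [-0.0376, -0.0388, 0], "delta_rot": [0, 0, 0]}]}}

```text
clock: 4.6
position: [0.5451, 0.1575, 0.052]
ee_rot: [-0.0, -0.389, 0.921, -0.0]
contact_force: [0.9, 0.9, 2.9]
width: 0.0001
gripper_force: 1.8
```

{"fn": "send_rows", "kwargs": {"increments": [{"gripper": 1, "linear": [-0.0049, -0.005, 0], "delta_rot": [0, 0, 0]}, {"gripper": 1, "linear": [-0.0098, -0.01, 0], "delta_rot": [0, 0, 0]}, {"gripper": 1, "linear": [-0.0146, -0.0151, 0], "delta_rot": [0, 0, 0]}, {"gripper": 1, "linear": [-0.0195, -0.0201, 0], "delta_rot": [0, 0, 0]}, {"gripper": 1, "linear": [-0.0244, -0.0251, 0], "delta_rot": [0, 0, 0]}, {"gripper": 1, "linear": [-0.0292, -0.0301, 0], "delta_rot": [0, 0, 0]}, {"gripper": 1, "linear": [-0.0341, -0.0352, 0], "delta_rot": [0, 0, 0]}, {"gripper": 1, "linear": [-0.0376, -0.0388, 0], "delta_rot": [0, 0, 0]}]}}

```text
clock: 5.4
position: [0.5076, 0.1187, 0.052]
ee_rot: [-0.0, -0.389, 0.921, -0.0]
contact_force: [1.7, 2.6, 3.4]
width: -0.0
gripper_force: 1.9
```

Run:
```python
from h import *
d=optics.get_image("side")
cv2.imwrite("pics/s3.png",cv2.resize(d["pixels"][110:270,210:410],None,fx=3,fy=3,interpolation=2))
```

```text
(no output)
```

View pics/s3.png

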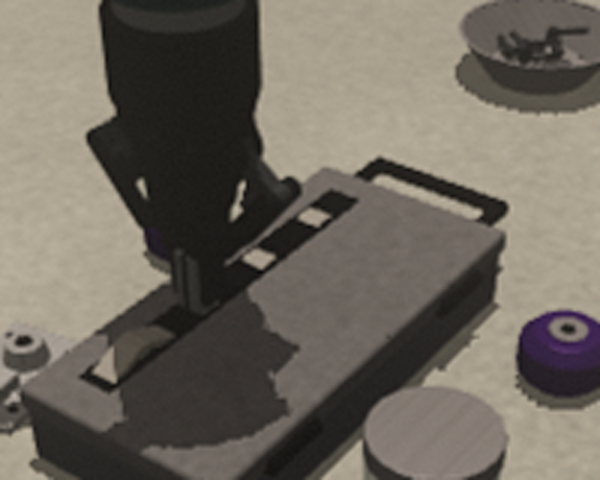

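Tabs 1 and 2, at crop (315,215) and (260,260), are home. Tab 3 is under the finger and tab 4 (120,355) still stands. The case hasn't moved. I continue, then lift off.

{"fn": "send_rows", "kwargs": {"increments": [{"gripper": 1, "linear": [-0.0049, -0.005, 0], "delta_rot": [0, 0, 0]}, {"gripper": 1, "linear": [-0.0098, -0.01, 0], "delta_rot": [0, 0, 0]}, {"gripper": 1, "linear": [-0.0146, -0.0151, 0], "delta_rot": [0, 0, 0]}, {"gripper": 1, "linear": [-0.0195, -0.0201, 0], "delta_rot": [0, 0, 0]}, {"gripper": 1, "linear": [-0.0244, -0.0251, 0], "delta_rot": [0, 0, 0]}, {"gripper": 1, "linear": [-0.0292, -0.0301, 0], "delta_rot": [0, 0, 0]}, {"gripper": 1, "linear": [-0.0341, -0.0352, 0], "delta_rot": [0, 0, 0]}, {"gripper": 1, "linear": [-0.039, -0.0402, 0], "delta_rot": [0, 0, 0]}]}}

```text
clock: 6.25
position: [0.4687, 0.0786, 0.052]
ee_rot: [0.0, -0.389, 0.921, -0.0]
contact_force: [1.2, 1.7, 4.3]
width: -0.0002
gripper_force: 2.0
```

{"fn": "send_rows", "kwargs": {"increments": [{"gripper": 1, "linear": [0, 0, 0], "delta_rot": [0, 0, 0]}, {"gripper": 1, "linear": [0, 0, 0.01], "delta_rot": [0, 0, 0]}, {"gripper": 1, "linear": [0, 0, 0.04], "delta_rot": [0, 0, 0]}, {"gripper": 1, "linear": [0, 0, 0.08], "delta_rot": [0, 0, 0]}, {"gripper": 1, "linear": [0, 0, 0.12], "delta_rot": [0, 0, 0]}, {"gripper": 1, "linear": [0, 0, 0.15], "delta_rot": [0, 0, 0]}, {"gripper": 1, "linear": [0, 0, 0.15], "delta_rot": [0, 0, 0]}]}}

```text
clock: 6.95
position: [0.4708, 0.0789, 0.206]
ee_rot: [0.003, -0.389, 0.921, -0.002]
contact_force: [0.8, 0.4, -0.3]
width: 0.0002
gripper_force: 0.0
```

Run:
```python
from h import *
d=optics.get_image("side"); print(get_state()["position"])
cv2.imwrite("pics/s4.png",cv2.resize(d["pixels"][110:270,210:410],None,fx=3,fy=3,interpolation=2))
```

```text
[0.46935726 0.0789454  0.20359573]
```

View pics/s4.png

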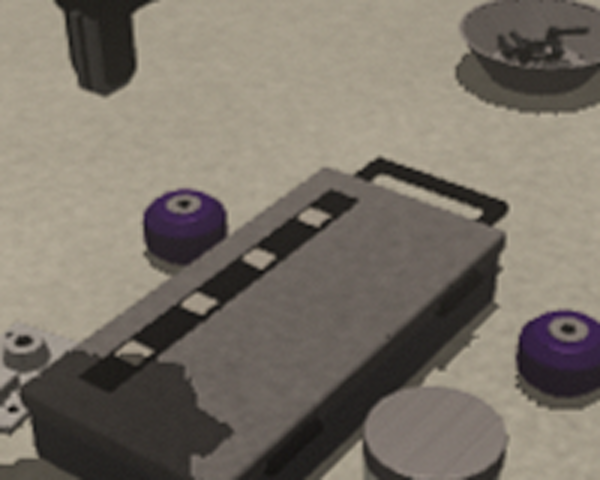

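All four tabs, at crop (315,215), (260,260), (200,303) and (135,352), show the same small flat top, so they are home. The case hasn't moved and the gripper is clear.

```bash
python3 -c "from rig import sign_off; print(sign_off())"
```

```text
the job is handed in; nothing more can be done
None
```

I pressed all four tabs home in order from the handle end with light contact (readings up to about 5 N); the final picture shows the case unmoved and the arm clear, and the job is handed in, though no verdict came back.

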